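# Leave the drying oven to cool

### The arm

A 6-joint arm with a two-finger parallel gripper is mounted at the origin on the work surface. World frame = base frame: x ahead of the robot, y to its left, z up, the work surface at z = 0. Lengths are in m, angles in rad, forces in N, time in s.
With the tool pointing down it reaches from about 0.275 to 0.725 m from the base axis. Payload 5.6 kg.
Tool frame: the origin (TCP) lies on the mounting face of the last link; the fingertips stand 173 mm ahead of it and the grasp point (between the pads) lies 155 mm ahead of it (manip.nose_length is the distance from the TCP to the fingertips, in m); y points along the fingers, z is the direction in which the jaws open and shut, and the axes are right-handed (so a half turn about y gives the same grasp; the last joint's range is limited). The gripper opens to 85 mm and grips with 20 to 120 N. Pads are 22 mm wide; open, the fingers measure 114 mm over their backs; the gripper's body (76 mm by 85 mm) begins 54 mm behind the grasp point. The pads swing forward as they close: fully open they stand 13 mm farther back than shut.
Start: joints at [1.505, 0.255, 0.108, 0, -1.424, -0.285], TCP at [0.189, 0.517, 0.405] pointing down, gripper open.
Joint ranges: [-2.95, 2.95], [-1.21, 1.97], [-1.09, 1.5], [-2.87, 1.71], [-2.94, -0.07], [-3.05, 3.05]. Speed limits (rad/s): [2.57, 2.57, 3.14, 3.14, 3.14, 3.14].

### API

Orientations are given as a unit quaternion [w, x, y, z].
In Python, from bench import manip gives the robot as it stands. The module is installed in compiled form; this text tells all that it offers.
- The arm moves only by the shell command python3 -m crank 'ROWS'. ROWS is JSON, a list of rows, each a list of 3 entries, a list of its own where there are three numbers: the opening, from 0 (shut) to 1 (fully open), then the shift along the tool's x, y, z in mm, then the turn about the tool's y in rad. A call has 1 to 20 rows; each row is the pose to reach, as a shift and turn from the pose measured when the call began, along the tool's axes at that moment; what a row does not reach only later rows make up. A row lasts 1/12 s, in which the tool goes at most 41.7 mm and 7.16 degrees, less where a joint would pass 70% of its speed; a pose out of reach is approached as far as the arm can. A call with a gripper value outside its range is refused whole. The fingers move at their own pace and stop on an object; the grip force is fixed at half the most. Time passes only in rows, so rows that repeat a pose let the fingers close. It gives the time, the measured TCP pose, the force and the opening at its end, in the units of the state.
- manip.get_state(): the state, without advancing time (a new reading comes with each control period).
- manip.grab_frame(name): name is "scene" or "top" or "wrist"; returns a dict with "frame" (400x640x3 uint8, blue, green, red), "K" (3x3 intrinsics, pixels), "pose" (4x4, takes a point from camera to world coordinates). Camera axes: x right, y up, looking along -z (the intrinsics and any distortion apply to the point x, -y, -z); pixel columns grow to the right and rows downward; lengths in m; the calibration is good to about 2 mm. The wrist camera is an equidistant fisheye: a pixel r from the principal point sees the ray r / f radians off the axis. A picture is of the moment at which its call begins. There is no depth.
- manip.sign_off(): hands the job in, once; it reports no verdict.
The state is a dict: "time": time; "joint_positions": joint angles; "dq": joint speeds; "tau": joint torques, N m; "ee_pos": TCP position; "eef_rot": TCP orientation; "wrist_force": force on the tool from outside, world axes, zero at the start; "torque": the same for the moment, N m; "width": finger opening in m.
Only numpy, scipy, OpenCV 4.12 (cv2) and the standard library are available. Lean on these libraries where they do the work, as an engineer would, in place of code of your own. Each camera call takes 0.05 s, during which the arm holds its last target.

### The job

The drying run is over, so leave the bench oven to cool: slide the exhaust vent on its roof fully open, and pull the door by its handle until it stands open square to the oven or wider. The pink tube rack is in the door's way: the door must not touch it, so put it upright on the blue mat, wholly within the mat's edges, without tipping it, and set it down rather than drop it. Leave the tip box, the purple sample box and the vortex mixer where they are.

Things in the scene. Friction and masses are not known exactly. Their poses are not given: they have to be found in the camera images.
- oven: White bench-top drying oven, fixed, 300 mm wide (its y), 260 deep (its x), roof at 280 mm. Origin: centre of its underside, on the bench. Its front faces its own -x, turned roughly to the robot's left (+y). The 22 mm thick door covers the front from 20 to 272 mm height; its outer face is at x = -152 mm. A control pod 24 mm high and 60 deep stands on the roof, centred at x = +90 mm.
- door (a joint): Door hinge, rad: 0 closed, about 1.57 square to the front, stop at 2.0. Seen from above, the door opens clockwise about the upright hinge line at its +y edge (oven axes), its free edge swinging out towards oven -x. Light friction (about 1 N at the handle), no latch, stays where it is left.
- door_leaf: The door leaf with its glass window, moving with the hinge: origin on the hinge line at the door's lower edge; at any opening the leaf runs 300 mm along its own -y, 0 to 22 mm along its own x, 252 mm up. Its own axes are parallel to the oven's when closed.
- door_pull: The steel bow handle on the door, moving with it (origin as door_leaf): an upright round bar 12 mm thick and 120 mm long, its axis 45 mm out from the door's outer face and 270 mm from the hinge line, joined to the door by legs at its top and bottom ends; bar from 142 to 262 mm above the bench.
- door_handle (a point): Point on the axis of the handle's upright bar, 30 mm below the bar's top end, 232 mm above the bench; moves with the door, its axes are the door's (x away from the handle towards the door leaf when closed). The bar can be pinched here from above, fingers on either side of it along the door's y.
- door_hinge (a point): Point on the upright hinge line, at the height of door_handle.
- vent (a joint): Opening of the exhaust vent shutter on the oven's roof, m: 0 closed, 0.080 fully open at its stop; it slides along the oven's own +y. Friction about 2 N, stays where it is left.
- vent_grip (a point): Middle of the top of the shutter's black upright grip tab (42 mm along the oven's x, 14 mm along the sliding direction, 27 mm high above the shutter plate; top at 316 mm above the bench, 45 mm in front of the oven's centre); axes are the oven's.
- vent_open (a point): Fixed point on the oven where vent_grip is when the vent is fully open.
- rack: Loose pink plastic tube rack, 165 mm (its x) by 62 mm (its y), 48 mm high, 57 mm over the white caps of the tubes at its -x half; about 0.25 kg. Origin: centre of its underside. It stands on the bench in front of the oven, in the door's sweep. Can be gripped across its 62 mm width.
- rack_corner0 (a point): Corner of the rack's underside at its own +82.5 mm, +31 mm.
- rack_corner1 (a point): Corner of the rack's underside at its own +82.5 mm, -31 mm.
- rack_corner2 (a point): Corner of the rack's underside at its own -82.5 mm, -31 mm.
- rack_corner3 (a point): Corner of the rack's underside at its own -82.5 mm, +31 mm.
- mat: Blue flat bench mat, fixed, 280 mm (its x) by 180 mm (its y), 3 mm thick, on the robot's left. Origin: centre of its underside.
- tip_box: Bystander: blue box of pipette tips, a pale label on its lid, 122 x 87 x 75 mm, loose. Origin: centre of its underside.
- cryo_box: Bystander: purple sample box with a lilac lid, 103 x 103 x 65 mm, loose. Origin: centre of its underside.
- mixer: Bystander: dark blue vortex mixer, 150 x 125 x 102 mm, 2.5 kg, loose. Origin: centre of its underside.
Not all that is in view belongs to the job. Of the things that look like the rack, the larger one is meant.

How it is judged:
By the outcome, as a careful person would: the job done as asked, in the order asked, and still so for the second after the job is handed in, with the robot touching nothing.
It also fails if it takes over 72 s, if anything falls off the work surface, if the arm or the gripper's body presses on something with over 40 N, if the wrist force passes 120 N, or if a joint passes its speed limit or range.

## Working session

There is one attempt and no reset: what is moved stays moved. The work goes in short steps, Python scripts to look and compute and a shell command to move; the robot and the scene stay as the last step left them, time stands still between calls to the robot, and variables do not carry over. Pictures are saved under pics/ and viewed, and the job is handed in when it is done.

```bash
mkdir -p pics; ls; python3 - <<'E'
from bench import manip
import cv2,numpy as np
print(manip.get_state())
for n in ("scene","top","wrist"):
    f=manip.grab_frame(n); cv2.imwrite(f"pics/{n}0.png",f["frame"]); print(n,f["K"].tolist(),np.round(f["pose"],4).tolist(), [k for k in f])
E
```

```text
pics
{'time': 0.0, 'joint_positions': array([ 1.50459898e+00,  2.55738350e-01,  1.06983994e-01, -4.69934433e-04,
       -1.42390945e+00, -2.84631183e-01]), 'dq': array([-0.00139628,  0.00093982,  0.00066361,  0.00089809, -0.00152397,
        0.00036425]), 'tau': array([-5.66783638e-04, -3.86625624e+01,  2.37937099e+01,  5.36517173e+00,
       -6.24855340e-03, -1.01963860e-05]), 'ee_pos': array([0.18888289, 0.51636333, 0.40379265]), 'eef_rot': array([ 0.12351692, -0.12333414, -0.69557693,  0.69692539]), 'wrist_force': array([-0.18816124, -0.06305983, -0.08959842]), 'torque': array([-0.00187346, -0.00123411, -0.00115287]), 'width': 0.08566951248337427}
scene [[475.7338793046048, 0.0, 320.3187108163207], [0.0, 475.7338793046048, 195.94960530218358], [0.0, 0.0, 1.0]] [[-0.3919, -0.7347, 0.5538, 1.4512], [0.9199, -0.305, 0.2465, 0.5143], [-0.0122, 0.606, 0.7953, 1.5176], [0.0, 0.0, 0.0, 1.0]] ['frame', 'K', 'pose']
top [[411.9624044875473, 0.0, 316.29268153797403], [0.0, 411.9624044875473, 203.90350308802354], [0.0, 0.0, 1.0]] [[-0.0278, 0.9847, -0.1721, 0.2722], [-0.9996, -0.0269, 0.0074, 0.1212], [0.0026, 0.1722, 0.9851, 1.5845], [0.0, 0.0, 0.0, 1.0]] ['frame', 'K', 'pose']
wrist [[309.70691628693146, 0.0, 316.0249677903214], [0.0, 309.70691628693146, 196.90163266085756], [0.0, 0.0, 1.0]] [[-0.3437, 0.894, 0.2874, 0.2625], [-0.9391, -0.3281, -0.1026, 0.4896], [0.0026, -0.3052, 0.9523, 0.3724], [0.0, 0.0, 0.0, 1.0]] ['frame', 'K', 'pose']
```

View pics/scene0.png

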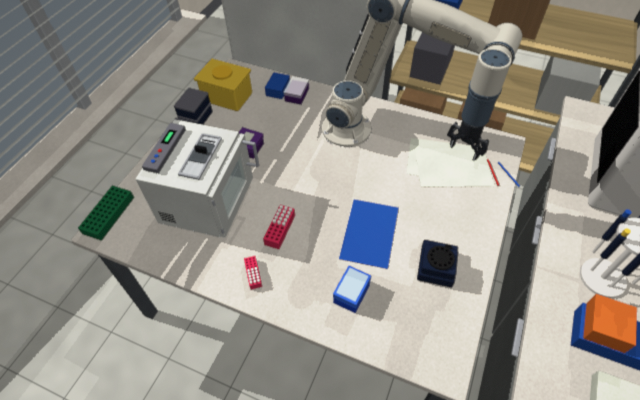

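View pics/top0.png

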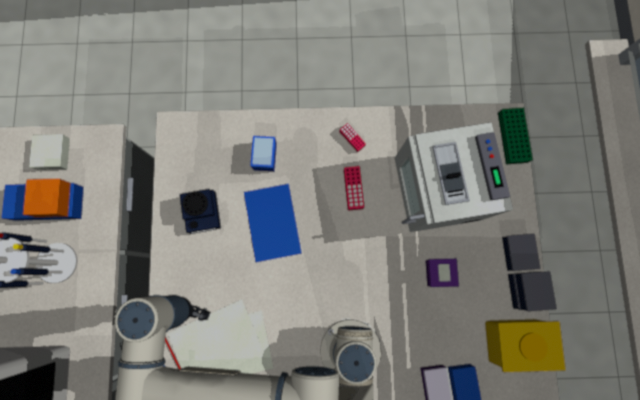

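View pics/wrist0.png

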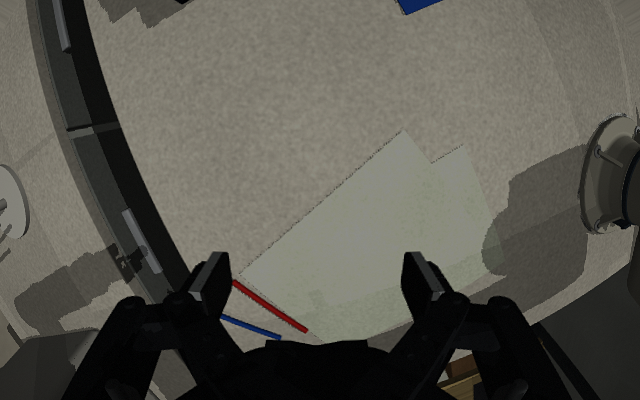

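```bash
python3 - <<'E'
import cv2
a=cv2.imread("pics/top0.png")
cv2.imwrite("pics/t_oven.png",cv2.resize(a[110:240,390:550],None,fx=5,fy=4.6,interpolation=cv2.INTER_CUBIC)[:600,:800])
cv2.imwrite("pics/t_mid.png",cv2.resize(a[115:275,175:375],None,fx=4,fy=3.75,interpolation=cv2.INTER_CUBIC))
cv2.imwrite("pics/s_oven.png",cv2.resize(cv2.imread("pics/scene0.png")[115:245,130:290],None,fx=5,fy=4.6,interpolation=cv2.INTER_CUBIC))
E
```

```text
(no output)
```

View pics/t_oven.png

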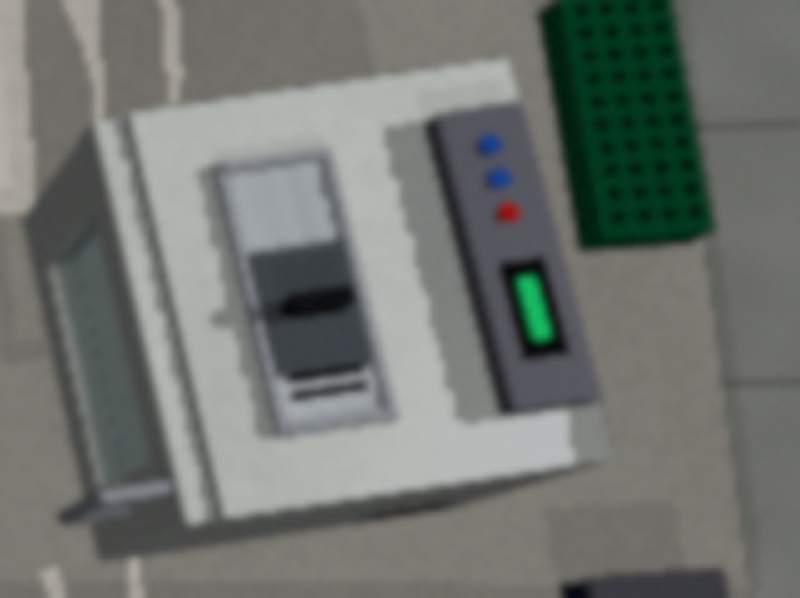

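View pics/t_mid.png

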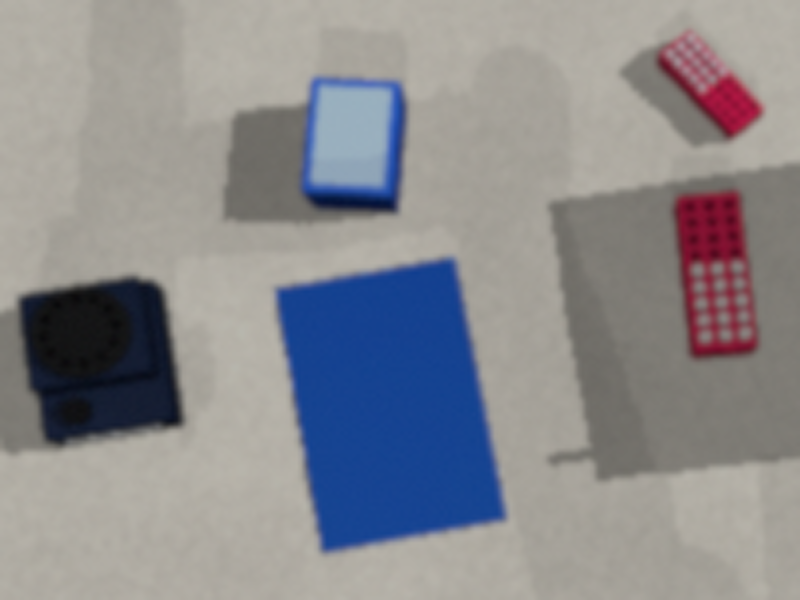

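View pics/s_oven.png

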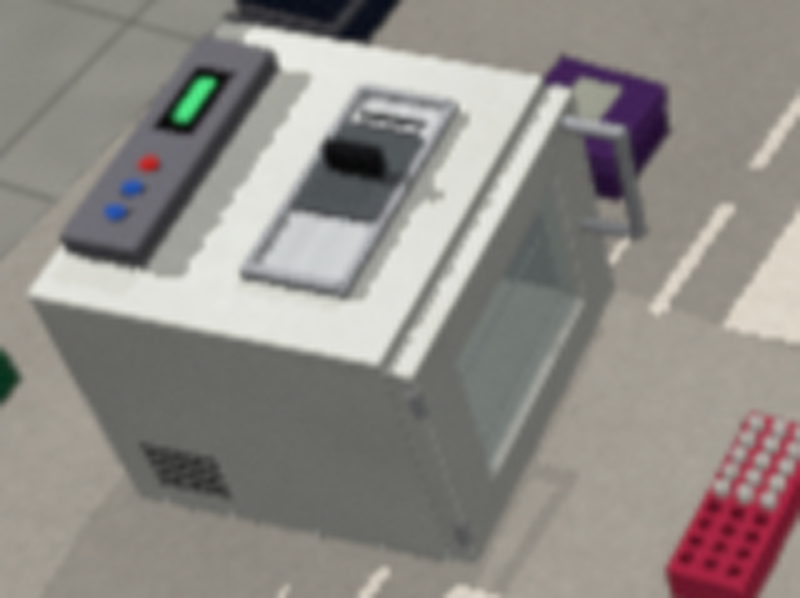

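```bash
python3 - <<'E'
import cv2
a=cv2.imread("pics/top0.png");s=cv2.imread("pics/scene0.png")
c=cv2.INTER_CUBIC
cv2.imwrite("pics/t_rack.png",cv2.resize(a[160:220,330:380],None,fx=10,fy=10,interpolation=c))
cv2.imwrite("pics/s_rack.png",cv2.resize(s[195:255,255:305],None,fx=10,fy=10,interpolation=c))
cv2.imwrite("pics/s_mat.png",cv2.resize(s[190:290,325:475],None,fx=5,fy=5,interpolation=c))
E
```

```text
(no output)
```

View pics/t_rack.png

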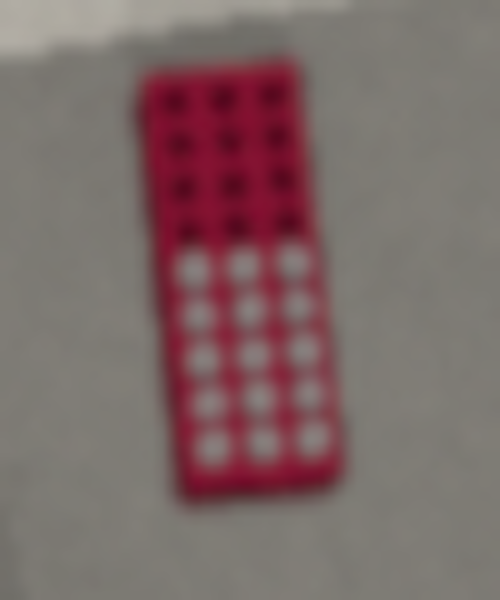

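View pics/s_rack.png

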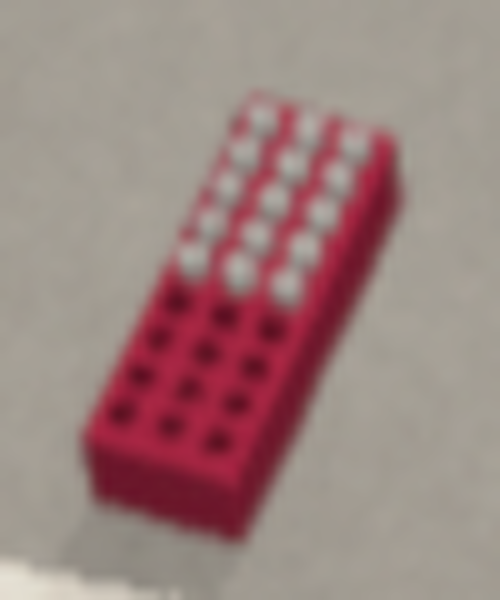

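View pics/s_mat.png

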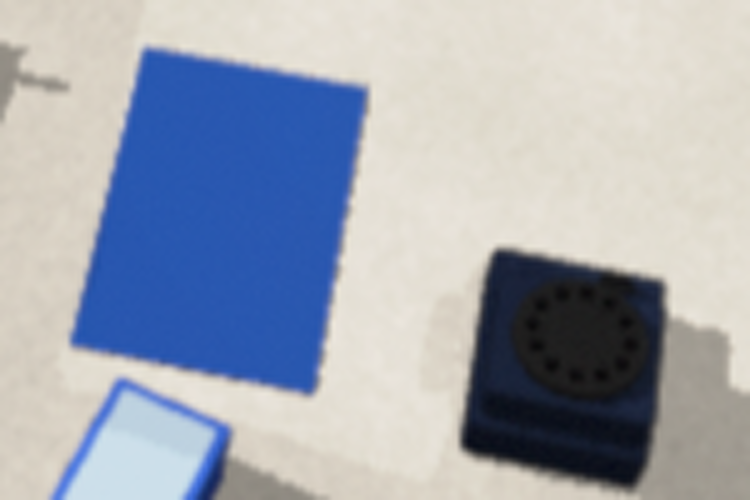

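```bash
cat > h.py <<'E'
import numpy as np, cv2
from scipy.optimize import least_squares
from scipy.spatial.transform import Rotation as R
def proj(P,K,T):
    p=np.linalg.inv(T)@np.append(P,1); return np.array([K[0,2]+K[0,0]*p[0]/-p[2],K[1,2]+K[1,1]*(-p[1])/-p[2]])
def body(q,l):
    x,y,a=q; c,s=np.cos(a),np.sin(a); return np.array([x+c*l[0]-s*l[1],y+s*l[0]+c*l[1],l[2]])
def fit(obs,q0,cams):
    f=lambda q:np.concatenate([proj(body(q,np.array(l)/1000),*cams[c])-np.array(p) for c,p,l in obs])
    r=least_squares(f,q0,loss='soft_l1'); return r.x,np.round(f(r.x).reshape(-1,2),1)
def ray(px,K,T,z):
    d=T[:3,:3]@np.array([(px[0]-K[0,2])/K[0,0],-(px[1]-K[1,2])/K[1,1],-1]); o=T[:3,3]; return o+d*(z-o[2])/d[2]
E
cat > fit1.py <<'E'
from h import *
from bench import manip
cams={}
for n,k in(("top","t"),("scene","s")):
    f=manip.grab_frame(n); cams[k]=(f["K"],f["pose"])
np.save("cams.npy",cams,allow_pickle=True)
to=lambda u,v:('t',(390+u/5,110+v/4.6)); so=lambda u,v:('s',(130+u/5,115+v/4.6))
O=[(*to(130,115),(-130,150,280)),(*to(218,518),(-130,-150,280)),(*to(508,60),(130,150,280)),(*to(608,462),(130,-150,280)),(*to(97,122),(-152,150,272)),(*to(190,522),(-152,-150,272)),
(*so(412,378),(-152,150,272)),(*so(382,362),(-130,150,280)),(*so(30,295),(130,150,280)),(*so(245,28),(130,-150,280)),(*so(572,85),(-152,-150,272))]
q,e=fit(O,[.5,-.3,-1.4],cams); print("oven",q,e.tolist())
tr=lambda u,v:('t',(330+u/10,160+v/10)); sr=lambda u,v:('s',(255+u/10,195+v/10))
Rk=[(*sr(250,95),(-82.5,-31,48)),(*sr(398,135),(-82.5,31,48)),(*sr(88,440),(82.5,-31,48)),(*sr(240,482),(82.5,31,48)),(*sr(98,500),(82.5,-31,0)),(*sr(240,540),(82.5,31,0)),(*sr(402,205),(-82.5,31,0)),
(*tr(147,72),(82.5,31,48)),(*tr(298,62),(82.5,-31,48)),(*tr(340,473),(-82.5,-31,48)),(*tr(183,490),(-82.5,31,48))]
r,e=fit(Rk,[.5,0,0],cams); print("rack",r,e.tolist())
tm=lambda u,v:('t',(175+u/4,115+v/3.75)); sm=lambda u,v:('s',(325+u/5,190+v/5))
M=[(*tm(277,288),(140,90,3)),(*tm(455,259),(140,-90,3)),(*tm(506,519),(-140,-90,3)),(*tm(322,550),(-140,90,3)),
(*sm(145,47),(-140,-90,3)),(*sm(368,88),(-140,90,3)),(*sm(315,394),(140,90,3)),(*sm(71,346),(140,-90,3))]
m,e=fit(M,[.5,.2,0],cams); print("mat",m,e.tolist())
for c,p in(to(318,302),so(357,158)): 
  g=ray(p,*cams[c],.316);print("tab",g)
  for n,b in(("local",q),): 
    d=g[:2]-b[:2];print(n,np.cos(b[2])*d[0]+np.sin(b[2])*d[1],-np.sin(b[2])*d[0]+np.cos(b[2])*d[1])
h=body(q,(-.197,-.12,.262)); print("handle",h, "hinge",body(q,(-.152,.15,.262)), np.hypot(*h[:2]))
for c,p in(to(70,515),so(632,130)): print("handle px",ray(p,*cams[c],.262))
E
python3 fit1.py
```

```text
oven [ 0.59366473 -0.37025472 -1.4406137 ] [[-1.1, -0.8], [-0.1, 0.4], [-0.2, -0.5], [1.2, -0.1], [-1.5, -0.5], [-1.9, 0.9], [-0.0, -0.7], [-0.7, -0.0], [-1.0, -1.3], [-4.4, -2.8], [0.8, 0.1]]
rack [ 0.6021613  -0.03401492  0.06802819] [[-0.2, -0.8], [0.0, -0.6], [-1.1, -0.8], [-0.6, -0.3], [-0.7, 0.1], [0.5, 0.7], [0.3, -0.4], [-1.6, -0.3], [-0.7, -0.8], [0.1, 0.2], [-0.5, 0.0]]
mat [0.48231481 0.28364401 0.16338855] [[-1.3, -0.3], [-0.6, -1.1], [-0.2, -0.1], [-0.8, 0.7], [-0.6, -0.7], [-0.1, -0.5], [-0.5, -0.0], [-0.9, -0.6]]
tab [ 0.5727394  -0.32545463  0.316     ]
local -0.04713743189366168 -0.014932526443029715
tab [ 0.58593308 -0.31586692  0.316     ]
local -0.05493127256796799 -0.0006058628005705773
handle [ 0.44910655 -0.19049952  0.262     ] hinge [ 0.72266355 -0.20006863  0.262     ] 0.487838864411703
handle px [ 0.43623039 -0.17075036  0.262     ]
handle px [ 0.44460728 -0.18369972  0.262     ]
```

```bash
cat > plan.py <<'E'
from h import *
from bench import manip
def plan(xy,tipz,jaw,st=None):
    """xy of tool axis, fingertip z (shut), jaw = world yaw of jaw direction (mod pi)"""
    st=st or manip.get_state()
    p=np.array(st["ee_pos"]); q=np.array(st["eef_rot"]); r=R.from_quat(np.r_[q[1:],q[0]])
    M=r.as_matrix(); tgt=np.array([xy[0],xy[1],tipz+0.173])
    d=M.T@(tgt-p)*1000
    y0=np.arctan2(M[1,2],M[0,2])
    # tool y down: turn +th about tool y turns jaw by -th in world yaw
    th=-(jaw-y0); th=(th+np.pi/2)%np.pi-np.pi/2
    print("shift",np.round(d,1),"turn",round(th,4),"or",round(th-np.sign(th)*np.pi,4),"jaw now",round(y0,4),"ydir",np.round(M[:,1],3),"q",np.round(st["joint_positions"],2))
E
python3 - <<'E'
from plan import *
q=[.5937,-.3703,-1.4406]
b=body(q,(-.045,-.012,.3)); print(b)
plan(b[:2],.37,q[2]+np.pi/2)
s=manip.get_state(); M=R.from_quat(np.r_[s["eef_rot"][1:],s["eef_rot"][0]]).as_matrix(); print(np.round(M,3))
E
```

```text
[ 0.57595927 -0.32723881  0.3       ]
shift [-653.4 -138.1  659.4] turn 1.0898 or -2.0518 jaw now -1.9216 ydir [-0.    -0.001 -1.   ] q [ 1.5   0.26  0.11 -0.   -1.42 -0.28]
[[-0.939 -0.    -0.344]
 [ 0.344 -0.001 -0.939]
 [-0.    -1.     0.001]]
```

```bash
python3 -m crank '[[0,[0,-70,0],0],[0,[0,-138,0],0],[0,[0,-138,0],0],[0,[0,-138,0],0],[0,[-611,-138,682],0.3],[0,[-611,-138,682],0.6],[0,[-611,-138,682],0.9],[0,[-611,-138,682],1.09],[0,[-611,-138,682],1.09],[0,[-611,-138,682],1.09],[0,[-611,-138,682],1.09],[0,[-611,-138,682],1.09],[0,[-611,-138,682],1.09],[0,[-611,-138,682],1.09],[0,[-611,-138,682],1.09],[0,[-611,-138,682],1.09],[0,[-611,-138,682],1.09],[0,[-611,-138,682],1.09],[0,[-611,-138,682],1.09],[0,[-611,-138,682],1.09]]'
python3 - <<'E'
from plan import *
q=[.5937,-.3703,-1.4406]
b=body(q,(-.045,-.06,.3)); print(b)
plan(b[:2],.37,q[2]+np.pi/2)
E
```

```text
time: 1.92
ee_pos: [0.4361, -0.1049, 0.5428]
eef_rot: [0.466, -0.467, -0.531, 0.531]
wrist_force: [1.3, 1.6, 0.7]
width: -0.0001
[ 0.52836552 -0.33347059  0.3       ]
shift [-238.6    0.   -61.9] turn -0.0003 or 3.1413 jaw now -3.0117 ydir [ 0.    -0.001 -1.   ] q [ 0.12  0.05  0.21  0.   -1.73  0.01]
```

```bash
python3 -m crank '[[0,[-239,0,-62],0],[0,[-239,0,-62],0],[0,[-239,0,-62],0],[0,[-239,0,-62],0],[0,[-239,0,-62],0],[0,[-239,0,-62],0],[0,[-239,0,-62],0],[0,[-239,0,-62],0],[0,[-239,0,-62],0]]'
python3 - <<'E'
from plan import *
f=manip.grab_frame("wrist"); cv2.imwrite("pics/w1.png",f["frame"]); np.save("w1.npy",{"K":f["K"],"pose":f["pose"]},allow_pickle=True)
f=manip.grab_frame("top"); cv2.imwrite("pics/t1.png",f["frame"])
print(manip.get_state()["ee_pos"])
E
```

```text
time: 2.67
ee_pos: [0.5287, -0.3342, 0.5425]
eef_rot: [0.467, -0.467, -0.531, 0.531]
wrist_force: [0.3, -0.5, 0.2]
width: -0.0002
[ 0.52788722 -0.33297891  0.54439195]
```

View pics/w1.png

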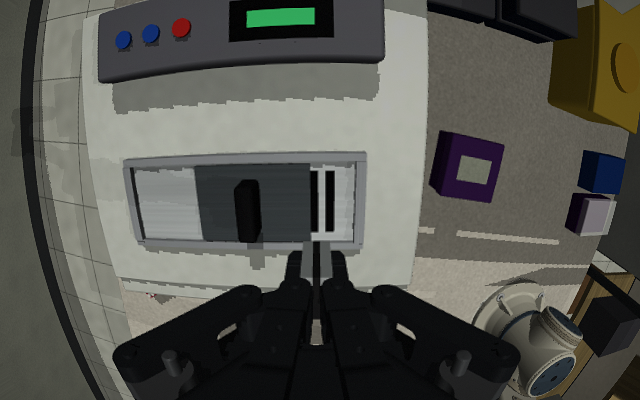

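```bash
cat >> h.py <<'E'
def projf(P,K,T):
    p=np.linalg.inv(T)@np.append(P,1); v=np.array([p[0],-p[1],-p[2]]); rr=np.hypot(v[0],v[1]); th=np.arctan2(rr,v[2])
    return np.array([K[0,2]+K[0,0]*th*v[0]/rr,K[1,2]+K[1,1]*th*v[1]/rr])
def rayf(px,K,T,z):
    m=np.array([(px[0]-K[0,2])/K[0,0],(px[1]-K[1,2])/K[1,1]]); th=np.hypot(*m); v=np.array([*(np.sin(th)*m/th),np.cos(th)])
    d=T[:3,:3]@np.array([v[0],-v[1],-v[2]]); o=T[:3,3]; return o+d*(z-o[2])/d[2]
E
python3 - <<'E'
import cv2
a=cv2.imread("pics/w1.png");c=cv2.INTER_CUBIC
cv2.imwrite("pics/w1a.png",cv2.resize(a[150:270,180:370],None,fx=4,fy=4,interpolation=c))
cv2.imwrite("pics/w1b.png",cv2.resize(a[220:340,360:480],None,fx=4,fy=4,interpolation=c))
cv2.imwrite("pics/w1c.png",cv2.resize(a[230:350,80:200],None,fx=4,fy=4,interpolation=c))
E
```

```text
(no output)
```

View pics/w1a.png

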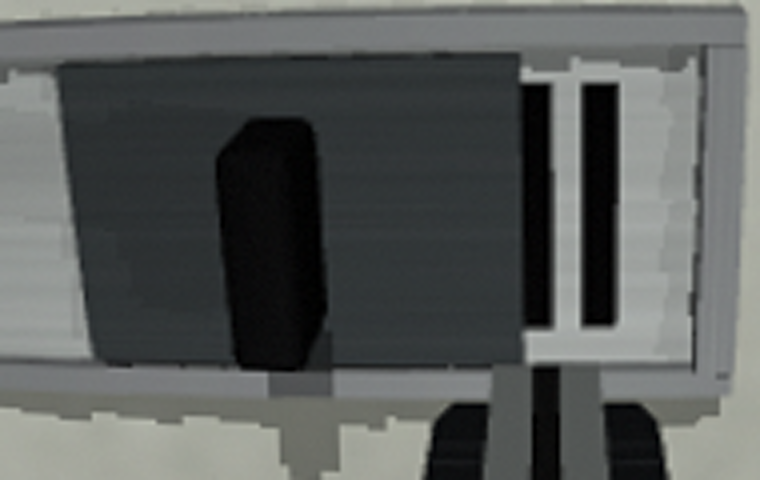

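View pics/w1b.png

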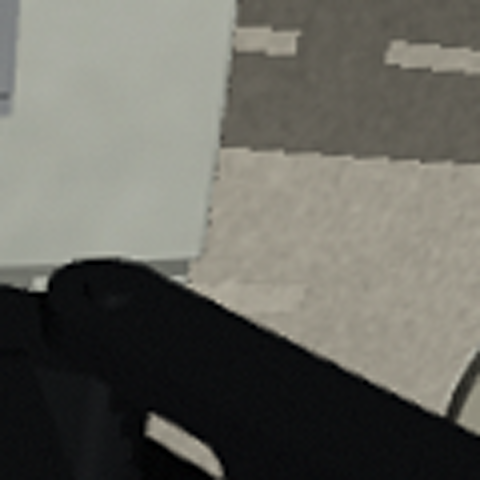

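View pics/w1c.png

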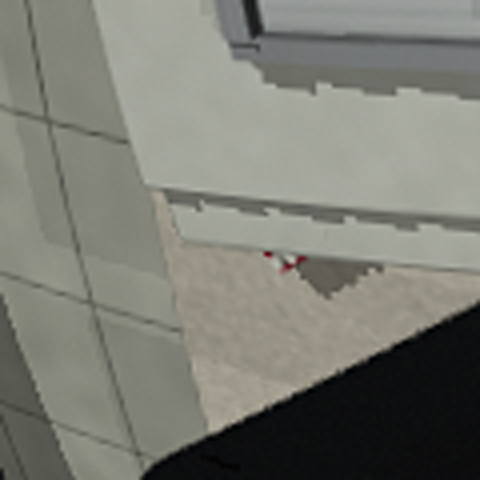

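```bash
python3 - <<'E'
from h import *
w=np.load("w1.npy",allow_pickle=True).item();K,T=w["K"],w["pose"]
a=rayf((410.7,284.2),K,T,.28);b=rayf((117,276.7),K,T,.28);c=rayf((125,290),K,T,.272);print(a,b,c,np.linalg.norm(a-b))
al=np.arctan2(*(b-a)[1::-1])-np.pi/2; print("yaw",al)
m=(a+b)[:2]/2; q=[m[0]+.13*np.cos(al),m[1]+.13*np.sin(al),al];print("oven",q, body(q,(-.152,.15,.272)))
for y in(-20,-10,0):
  for z in(289,316): print(y,z,[tuple(np.round((projf(body(q,np.array((-45+sx*21,y+sy*7,z))/1000),K,T)-[180,150])*4).astype(int)) for sx,sy in((1,1),(1,-1),(-1,-1),(-1,1))])
E
```

```text
[ 0.43196028 -0.26608652  0.28      ] [ 0.72329826 -0.22537587  0.28      ] [ 0.721959   -0.20323733  0.272     ] 0.29416862303253755
yaw -1.4319584738558844
oven [np.float64(0.595620261901415), np.float64(-0.37448027033340553), np.float64(-1.4319584738558844)] [ 0.72314127 -0.20318405  0.272     ]
-20 289 [(np.int64(287), np.int64(98)), (np.int64(361), np.int64(97)), (np.int64(372), np.int64(306)), (np.int64(303), np.int64(306))]
-20 316 [(np.int64(255), np.int64(137)), (np.int64(337), np.int64(135)), (np.int64(353), np.int64(366)), (np.int64(276), np.int64(365))]
-10 289 [(np.int64(236), np.int64(99)), (np.int64(308), np.int64(98)), (np.int64(322), np.int64(306)), (np.int64(254), np.int64(306))]
-10 316 [(np.int64(198), np.int64(138)), (np.int64(278), np.int64(136)), (np.int64(298), np.int64(366)), (np.int64(222), np.int64(365))]
0 289 [(np.int64(185), np.int64(101)), (np.int64(256), np.int64(99)), (np.int64(273), np.int64(306)), (np.int64(206), np.int64(305))]
0 316 [(np.int64(142), np.int64(139)), (np.int64(221), np.int64(137)), (np.int64(243), np.int64(365)), (np.int64(169), np.int64(364))]
```

```bash
python3 -m crank '[[0,[0,40,0],0],[0,[0,73,0],0],[0,[0,73,0],0],[0,[0,73,-15],0],[0,[0,73,-30],0],[0,[0,73,-45],0],[0,[0,73,-60],0],[0,[0,73,-75],0],[0,[0,73,-85],0],[0,[0,73,-95],0],[0,[0,73,-95],0]]'
python3 - <<'E'
from plan import *
plan([.6,-.3],.3,0)
f=manip.grab_frame("wrist"); cv2.imwrite("pics/w2.png",f["frame"])
print(manip.get_state()["wrist_force"])
E
```

```text
time: 3.68
ee_pos: [0.6149, -0.3215, 0.4755]
eef_rot: [0.473, -0.462, -0.524, 0.537]
wrist_force: [-39.3, 4.1, 4.4]
width: 0.0002
shift [23.2  2.7 12. ] turn 0.1272 or -3.0143 jaw now -3.0143 ydir [-0.023 -0.004 -1.   ] q [-0.25  0.59  0.79  0.01 -1.79  0.38]
[-38.68456882   4.74896851   4.69644801]
```

View pics/w2.png

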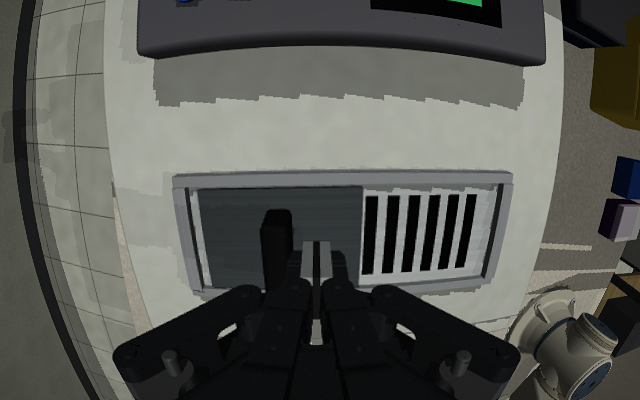

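```bash
python3 - <<'E'
from h import *
from bench import manip
f=manip.grab_frame("wrist");K,T=f["K"],f["pose"]
im=f["frame"];cv2.imwrite("pics/w2a.png",cv2.resize(im[170:300,160:360],None,fx=4,fy=4,interpolation=cv2.INTER_CUBIC))
q=[.5953,-.3725,-1.436]
for v in (60,68,70):
  for z in(289,316): print(v,z,[tuple(np.round((projf(body(q,np.array((-46+sx*21,v+sy*7,z))/1000),K,T)-[160,170])*4).astype(int).tolist()) for sx,sy in((1,1),(1,-1),(-1,-1),(-1,1))])
E
```

```text
60 289 [(291, 152), (392, 151), (415, 419), (322, 417)]
60 316 [(238, 231), (355, 231), (389, 528), (284, 525)]
68 289 [(235, 152), (334, 152), (362, 418), (271, 416)]
68 316 [(174, 230), (288, 231), (328, 527), (226, 522)]
70 289 [(221, 152), (319, 152), (348, 418), (258, 416)]
70 316 [(158, 230), (271, 231), (313, 526), (211, 521)]
```

View pics/w2a.png

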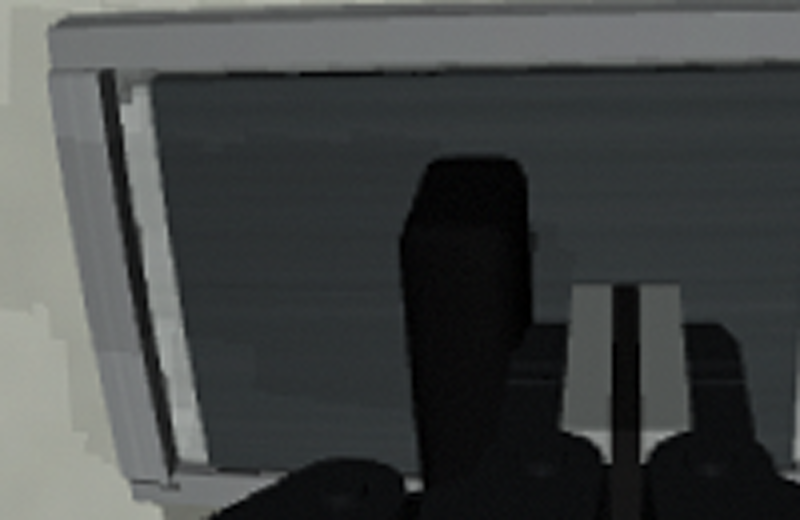

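```bash
python3 -m crank '[[0,[0,0,12],0],[0,[0,0,24],0],[0,[0,-30,24],0],[0,[0,-70,24],0],[0,[0,-70,24],0]]'
python3 - <<'E'
from plan import *
print(manip.get_state()["wrist_force"],manip.get_state()["ee_pos"])
f=manip.grab_frame("wrist"); cv2.imwrite("pics/w3.png",f["frame"])
plan([.600,-.034],.22,1.639)
E
```

```text
time: 4.2
ee_pos: [0.5889, -0.3237, 0.5592]
eef_rot: [0.465, -0.47, -0.526, 0.534]
wrist_force: [-0.5, 0.0, 3.2]
width: -0.0
[-0.53237668  0.01525819  3.2360325 ] [ 0.58892924 -0.32371717  0.55921062]
shift [287.6 160.  -47.6] turn -1.5123 or 1.6293 jaw now -3.0149 ydir [-0.005 -0.01  -1.   ] q [-0.27  0.59  1.    0.01 -1.99  0.4 ]
```

View pics/w3.png

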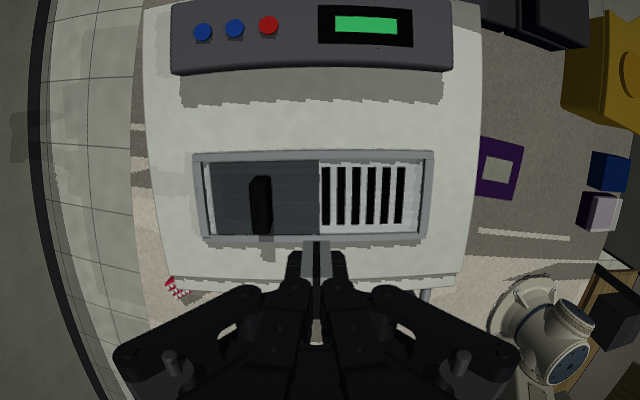

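```bash
python3 - <<'E'
from h import *
from bench import manip
f=manip.grab_frame("wrist");K,T=f["K"],f["pose"]
im=f["frame"];cv2.imwrite("pics/w3a.png",cv2.resize(im[140:260,180:330],None,fx=5,fy=5,interpolation=cv2.INTER_CUBIC))
q=[.5953,-.3725,-1.436]
for v in (36,40):
  for z in(289,316): print(v,z,[tuple(np.round((projf(body(q,np.array((-46+sx*21,v+sy*7,z))/1000),K,T)-[180,140])*5).astype(int).tolist()) for sx,sy in((1,1),(1,-1),(-1,-1),(-1,1))])
E
```

```text
36 289 [(404, 173), (492, 171), (503, 420), (420, 420)]
36 316 [(373, 216), (471, 215), (485, 488), (393, 488)]
40 289 [(380, 173), (467, 172), (479, 420), (396, 420)]
40 316 [(346, 217), (443, 215), (459, 488), (367, 488)]
```

View pics/w3a.png

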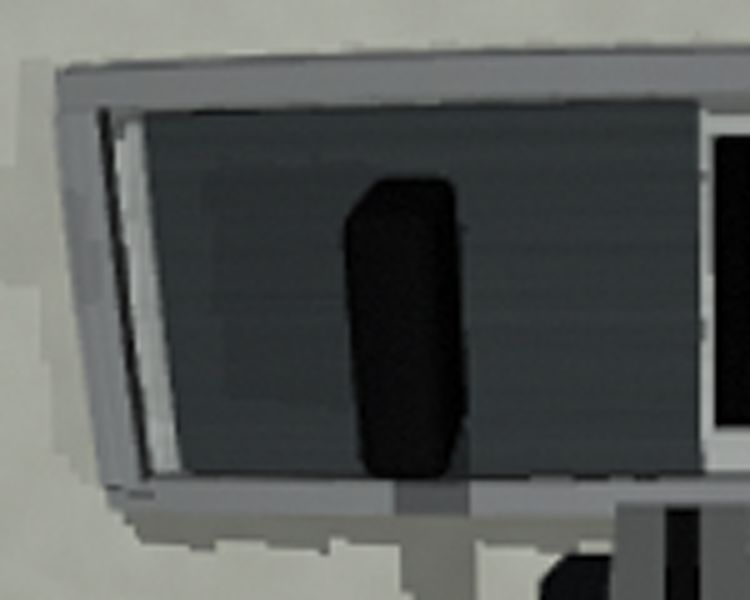

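```bash
python3 -m crank '[[0,[100,0,-16],-0.4],[0.5,[200,0,-32],-0.8],[1,[288,0,-48],-1.2],[1,[288,0,-48],-1.512],[1,[288,0,-48],-1.512],[1,[288,0,-48],-1.512],[1,[288,0,-48],-1.512],[1,[288,0,-48],-1.512],[1,[288,40,-48],-1.512],[1,[288,80,-48],-1.512],[1,[288,120,-48],-1.512],[1,[288,120,-48],-1.512],[1,[288,120,-48],-1.512],[1,[288,120,-48],-1.512]]'
python3 - <<'E'
from plan import *
f=manip.grab_frame("wrist"); cv2.imwrite("pics/w4.png",f["frame"]);np.save("w4.npy",{"K":f["K"],"pose":f["pose"]},allow_pickle=True)
plan([.600,-.034],.22,1.639)
E
```

```text
time: 5.47
ee_pos: [0.6006, -0.0324, 0.4326]
eef_rot: [-0.021, 0.026, -0.704, 0.709]
wrist_force: [1.4, 0.3, 1.0]
width: 0.0856
shift [ 0.8 40.6  1.3] turn -0.0025 or 3.1391 jaw now -1.5051 ydir [-0.005 -0.007 -1.   ] q [ 0.21  0.36  0.32  0.01 -1.54  1.43]
```

View pics/w4.png

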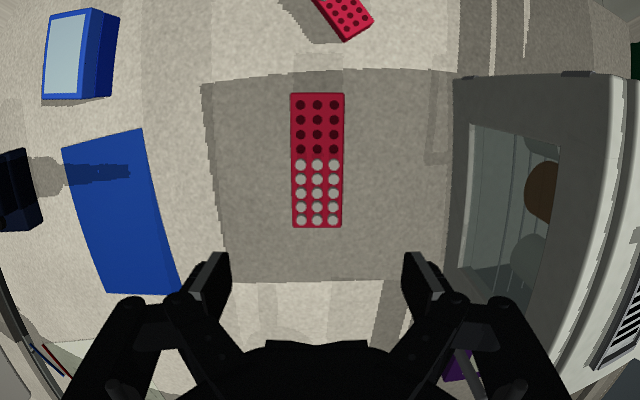

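```bash
python3 - <<'E'
import cv2
a=cv2.imread("pics/w4.png");c=cv2.INTER_CUBIC
cv2.imwrite("pics/w4a.png",cv2.resize(a[85:235,270:365],None,fx=4,fy=4,interpolation=c))
cv2.imwrite("pics/w4b.png",cv2.resize(a[120:310,50:200],None,fx=3,fy=3,interpolation=c))
E
```

```text
(no output)
```

View pics/w4a.png

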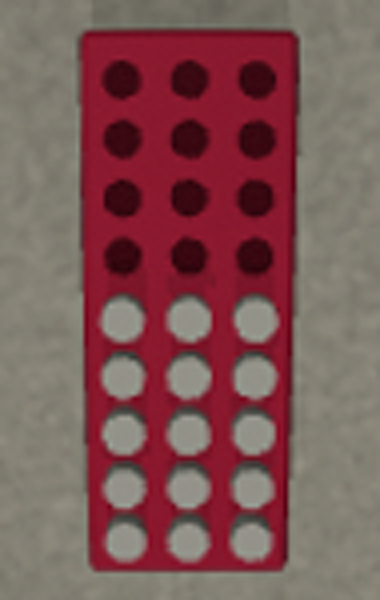

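View pics/w4b.png

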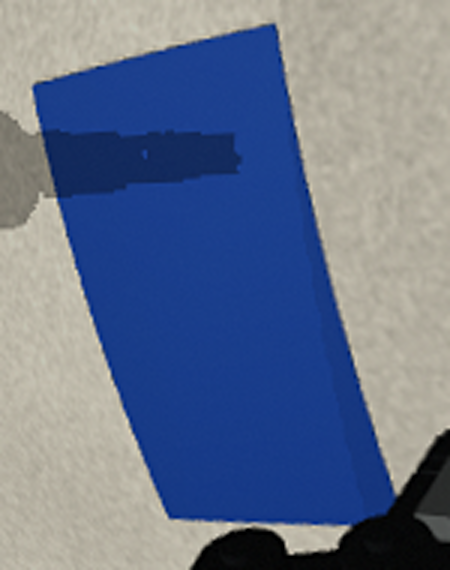

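```bash
python3 - <<'E'
from h import *
w=np.load("w4.npy",allow_pickle=True).item();K,T=w["K"],w["pose"]
def fitf(obs,q0):
    f=lambda q:np.concatenate([projf(body(q,np.array(l)/1000),K,T)-np.array(p) for p,l in obs])
    r=least_squares(f,q0); return r.x,np.round(f(r.x).reshape(-1,2),1)
c=lambda u,v:(270+u/4,85+v/4)
print(fitf([(c(80,33),(82.5,31,48)),(c(297,34),(82.5,-31,48)),(c(287,570),(-82.5,-31,48)),(c(91,570),(-82.5,31,48))],[.6,-.03,.07]))
m=lambda u,v:(50+u/3,120+v/3)
print(fitf([(m(34,86),(140,90,3)),(m(275,24),(140,-90,3)),(m(168,518),(-140,90,3)),(m(352,335),(100-140-0,-90,3))][:3],[.48,.28,.16]))
E
```

```text
(array([ 0.6037408 , -0.03650276,  0.06790297]), array([[-0.5, -0.9],
       [ 0.6, -1.1],
       [ 0.3,  1.1],
       [-0.4,  1.3]]))
(array([0.4824634 , 0.28006875, 0.16074499]), array([[-1. , -0.5],
       [ 0.5,  0. ],
       [ 0.1,  0.8]]))
```

```bash
python3 - <<'E'
from plan import *
plan([.599,-.035],.008,.068+np.pi/2)
E
```

```text
shift [  0.8 252.6   0.8] turn -0.0023 or 3.1393 jaw now -1.5051 ydir [-0.005 -0.007 -1.   ] q [ 0.21  0.36  0.32  0.01 -1.54  1.43]
```

```bash
python3 -m crank '[[1,[1,40,1],0],[1,[1,80,1],0],[1,[1,120,1],0],[1,[1,160,1],0],[1,[1,185,1],0],[1,[1,205,1],0],[1,[1,225,1],0],[1,[1,240,1],0],[1,[1,252,1],0],[1,[1,252,1],0],[1,[1,252,1],0]]'
python3 - <<'E'
from plan import *
f=manip.grab_frame("wrist"); cv2.imwrite("pics/w5.png",f["frame"])
E
```

```text
time: 6.43
ee_pos: [0.6003, -0.035, 0.1833]
eef_rot: [-0.022, 0.023, -0.704, 0.709]
wrist_force: [0.2, 0.1, 0.9]
width: 0.0851
```

View pics/w5.png

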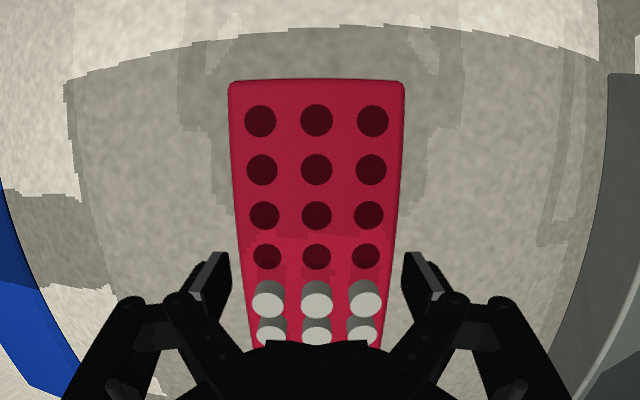

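```bash
python3 -m crank '[[0.5,[0,0,0],0],[0,[0,0,0],0],[0,[0,0,0],0],[0,[0,0,0],0],[0,[0,0,0],0],[0,[0,0,0],0],[0,[0,-10,0],0],[0,[0,-25,0],0],[0,[0,-45,0],0],[0,[0,-65,0],0],[0,[0,-80,0],0],[0,[0,-80,0],0]]'
python3 - <<'E'
from plan import *
f=manip.grab_frame("wrist"); cv2.imwrite("pics/w6.png",f["frame"])
f=manip.grab_frame("scene"); cv2.imwrite("pics/s6.png",f["frame"][100:300,150:450].repeat(2,0).repeat(2,1))
E
```

```text
time: 7.48
ee_pos: [0.6013, -0.0344, 0.2679]
eef_rot: [-0.025, 0.021, -0.704, 0.709]
wrist_force: [0.5, 0.2, -2.0]
width: 0.0611
```

View pics/w6.png

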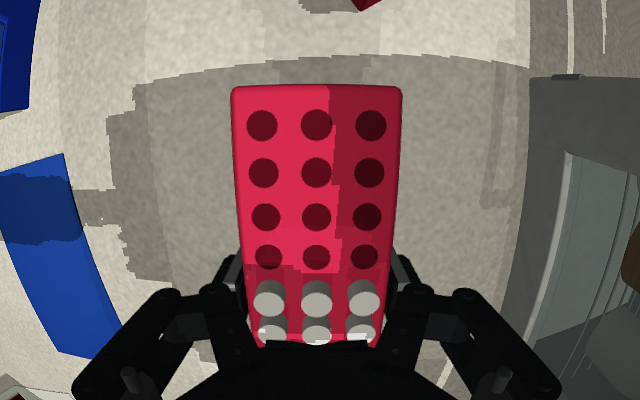

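View pics/s6.png

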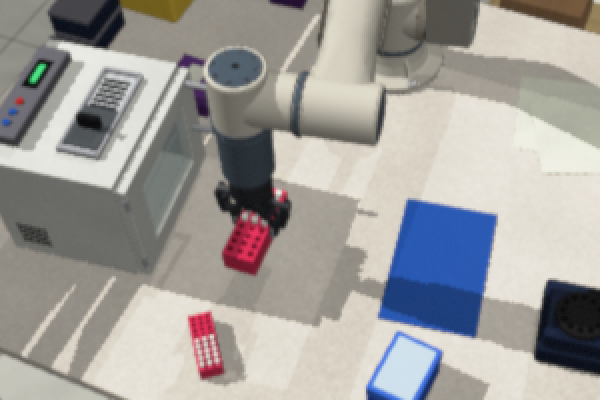

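```bash
python3 - <<'E'
from plan import *
plan([.4785,.281],.2679-.173,.162+np.pi/2)
E
```

```text
shift [ 101.1   -6.  -322.5] turn -0.0979 or 3.0437 jaw now -1.5067 ydir [-0.    -0.006 -1.   ] q [ 0.2   0.43 -0.01  0.01 -1.13  1.43]
```

```bash
python3 -m crank '[[0,[10,-5,-30],0],[0,[20,-6,-62],-0.03],[0,[32,-6,-100],-0.06],[0,[43,-6,-138],-0.098],[0,[55,-6,-176],-0.098],[0,[67,-6,-214],-0.098],[0,[79,-6,-252],-0.098],[0,[89,-6,-284],-0.098],[0,[96,-6,-306],-0.098],[0,[101,-6,-320],-0.098],[0,[101,-6,-322],-0.098],[0,[101,-6,-322],-0.098],[0,[101,-6,-322],-0.098],[0,[101,-6,-322],-0.098]]'
python3 - <<'E'
from plan import *
f=manip.grab_frame("wrist"); cv2.imwrite("pics/w7.png",f["frame"]);np.save("w7.npy",{"K":f["K"],"pose":f["pose"]},allow_pickle=True)
f=manip.grab_frame("scene"); cv2.imwrite("pics/s7.png",f["frame"][100:300,250:550].repeat(2,0).repeat(2,1))
plan([.4785,.281],.1873-.173,.162+np.pi/2)
E
```

```text
time: 8.75
ee_pos: [0.4788, 0.2796, 0.2672]
eef_rot: [-0.056, 0.058, -0.702, 0.707]
wrist_force: [-0.0, -0.5, -2.6]
width: 0.0613
shift [ 0.  80.3 -1.9] turn -0.0012 or 3.1404 jaw now -1.41 ydir [-0.001 -0.006 -1.   ] q [ 0.81  0.35 -0.13  0.   -1.1   0.92]
```

View pics/w7.png

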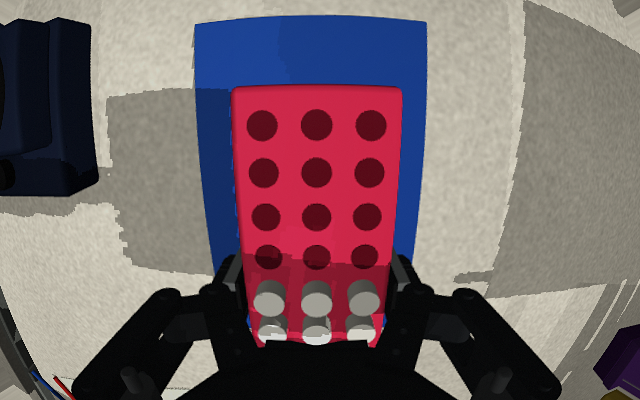

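View pics/s7.png

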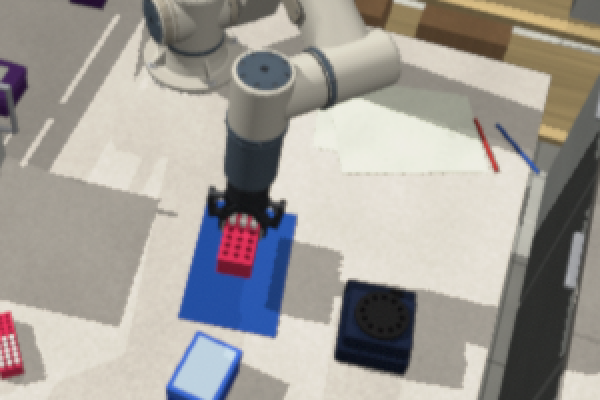

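```bash
python3 -m crank '[[0,[0,25,-2],0],[0,[0,45,-2],0],[0,[0,60,-2],0],[0,[0,70,-2],0],[0,[0,75,-2],0],[0,[0,77,-2],0],[0,[0,78,-2],0],[0,[0,79,-2],0],[0,[0,80,-2],0],[0,[0,80,-2],0],[0,[0,80,-2],0]]'; python3 -c "
from plan import *
s=manip.get_state();print(s['wrist_force'],s['ee_pos'])"
```

```text
time: 9.77
ee_pos: [0.4789, 0.2814, 0.1891]
eef_rot: [-0.057, 0.057, -0.703, 0.707]
wrist_force: [-2.6, -1.9, 5.5]
width: 0.0612
[-2.58655245 -1.9257009   5.50755129] [0.4788695  0.2813526  0.18911796]
```

```bash
python3 -m crank '[[0,[0,1,0],0],[0.8,[0,1,0],0],[1,[0,1,0],0],[1,[0,1,0],0],[1,[0,1,0],0],[1,[0,1,0],0],[1,[0,-20,0],0],[1,[0,-50,0],0],[1,[0,-90,0],0],[1,[0,-130,0],0],[1,[0,-170,0],0],[1,[0,-210,0],0],[1,[0,-250,0],0],[1,[0,-250,0],0],[1,[0,-250,0],0]]'
python3 - <<'E'
from plan import *
f=manip.grab_frame("wrist"); cv2.imwrite("pics/w8.png",f["frame"]);np.save("w8.npy",{"K":f["K"],"pose":f["pose"]},allow_pickle=True)
E
```

```text
time: 11.02
ee_pos: [0.4787, 0.2828, 0.4419]
eef_rot: [-0.059, 0.055, -0.704, 0.705]
wrist_force: [0.8, -0.6, -1.2]
width: 0.0852
```

View pics/w8.png

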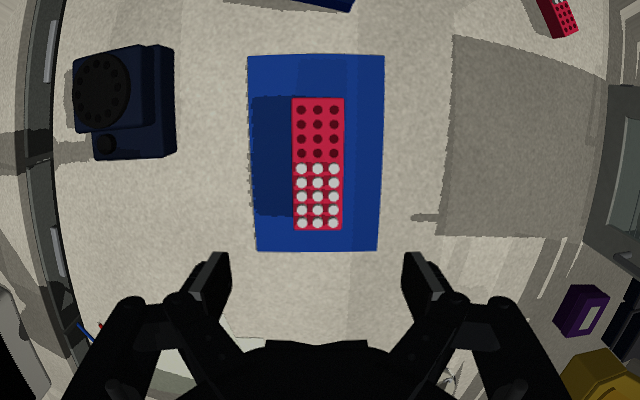

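```bash
python3 - <<'E'
from plan import *
q=[.5953,-.3725,-1.436]
h=body(q,(-.197,-.12,.232)); print(h, body(q,(-.152,.15,0)))
plan([h[0]-.0,h[1]+.0],.33,q[2]+np.pi/2)
E
```

```text
[ 0.44991402 -0.19341366  0.232     ] [ 0.72351226 -0.20172056  0.        ]
shift [104.5 -61.7 465.6] turn -1.5444 or 1.5972 jaw now -1.4096 ydir [ 0.002 -0.004 -1.   ] q [ 0.82  0.26  0.2   0.   -1.51  0.92]
```

```bash
python3 - <<'E'
from plan import *
plan([.4405,-.124],.30,-1.436+np.pi/2)
E
```

```text
shift [102.7 -32.  395.5] turn -1.5444 or 1.5972 jaw now -1.4096 ydir [ 0.002 -0.004 -1.   ] q [ 0.82  0.26  0.2   0.   -1.51  0.92]
```

```bash
python3 -m crank '[[1,[10,-20,30],0.1],[1,[103,-32,396],0.4],[1,[103,-32,396],0.8],[1,[103,-32,396],1.2],[1,[103,-32,396],1.597],[1,[103,-32,396],1.597],[1,[103,-32,396],1.597],[1,[103,-32,396],1.597],[1,[103,-32,396],1.597],[1,[103,-32,396],1.597],[1,[103,-32,396],1.597],[1,[103,-32,396],1.597],[1,[103,-32,396],1.597],[1,[103,-32,396],1.597],[1,[103,-32,396],1.597],[1,[103,-32,396],1.597],[1,[103,-32,396],1.597]]'
python3 - <<'E'
from plan import *
f=manip.grab_frame("wrist"); cv2.imwrite("pics/w9.png",f["frame"]);np.save("w9.npy",{"K":f["K"],"pose":f["pose"]},allow_pickle=True)
plan([.4405,-.124],.30,-1.436+np.pi/2)
E
```

```text
time: 12.48
ee_pos: [0.4404, -0.1243, 0.4725]
eef_rot: [0.463, -0.465, -0.533, 0.534]
wrist_force: [0.1, 0.1, -0.3]
width: 0.0853
shift [ 0.3 -0.3 -0.2] turn 0.0026 or -3.139 jaw now -3.0042 ydir [ 0.001 -0.004 -1.   ] q [ 0.07  0.06  0.04  0.   -1.55  0.07]
```

View pics/w9.png

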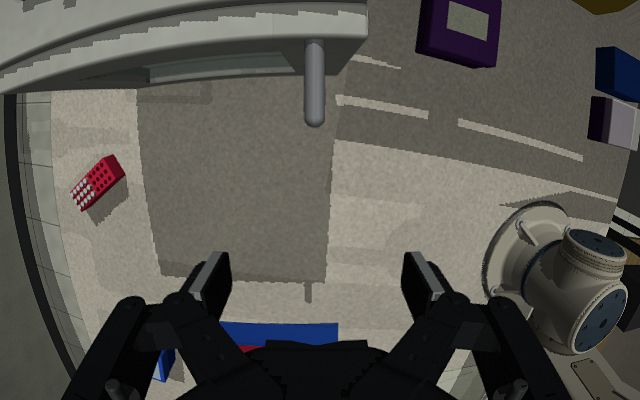

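```bash
python3 - <<'E'
from h import *
w=np.load("w9.npy",allow_pickle=True).item();K,T=w["K"],w["pose"]
q=[.5953,-.3725,-1.436]
for l in((-.197,-.12,.262),(-.203,-.12,.262),(-.197,-.12,.142),(-.152,-.12,.256),(-.152,-.15,.272),(-.13,-.15,.28)): print(l,projf(body(q,l),K,T))
print(T[:3,3])
a=cv2.imread("pics/w9.png");cv2.imwrite("pics/w9a.png",cv2.resize(a[0:140,250:390],None,fx=4,fy=4,interpolation=cv2.INTER_CUBIC))
E
```

```text
(-0.197, -0.12, 0.262) [316.33368955 116.79833301]
(-0.203, -0.12, 0.262) [316.29940207 127.11616199]
(-0.197, -0.12, 0.142) [316.31544026 110.9095113 ]
(-0.152, -0.12, 0.256) [316.57850636  41.90818446]
(-0.152, -0.15, 0.272) [372.13979264  38.20618567]
(-0.13, -0.15, 0.28) [374.31950654  -3.25293589]
[ 0.4511123  -0.20184799  0.44134276]
```

View pics/w9a.png

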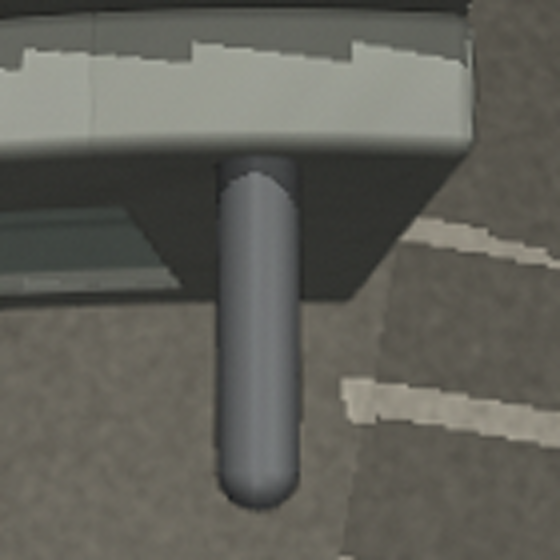

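```bash
python3 - <<'E'
from plan import *
plan([.451,-.1925],.214,-1.436+np.pi/2)
E
```

```text
shift [-68.7  86.   -1.1] turn 0.0026 or -3.139 jaw now -3.0042 ydir [ 0.001 -0.004 -1.   ] q [ 0.07  0.06  0.04  0.   -1.55  0.07]
```

```bash
python3 -m crank '[[1,[-35,0,-1],0],[1,[-69,0,-1],0],[1,[-69,0,-1],0],[1,[-69,30,-1],0],[1,[-69,60,-1],0],[1,[-69,86,-1],0],[1,[-69,86,-1],0],[1,[-69,86,-1],0]]'
python3 - <<'E'
from plan import *
f=manip.grab_frame("wrist"); cv2.imwrite("pics/w10.png",f["frame"])
f=manip.grab_frame("scene"); cv2.imwrite("pics/s10.png",f["frame"][80:280,150:450].repeat(2,0).repeat(2,1))
E
```

```text
time: 13.2
ee_pos: [0.4508, -0.1928, 0.3867]
eef_rot: [0.464, -0.465, -0.532, 0.535]
wrist_force: [0.0, -0.6, 1.3]
width: 0.0855
```

View pics/w10.png

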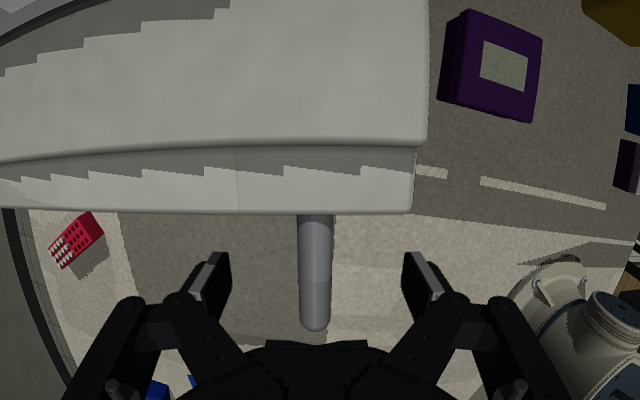

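View pics/s10.png

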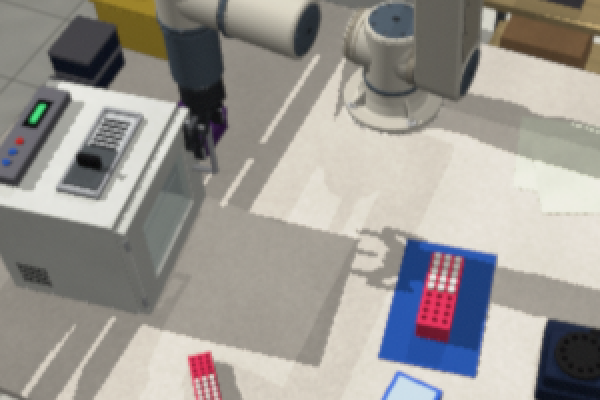

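```bash
python3 -m crank '[[0.5,[0,0,0],0],[0,[0,0,0],0],[0,[0,0,0],0],[0,[0,0,0],0],[0,[0,0,0],0],[0,[0,0,0],0],[0,[0,0,0],0]]'
cat > arc.py <<'E'
from plan import *
import sys
def arc(hinge,thetas):
    s=manip.get_state(); M=R.from_quat(np.r_[s["eef_rot"][1:],s["eef_rot"][0]]).as_matrix(); p=s["ee_pos"]
    print(s["ee_pos"],s["wrist_force"],s["width"], "q",np.round(s["joint_positions"],2))
    v=p[:2]-hinge; print("radius",np.hypot(*v))
    for t in thetas:
        c,sn=np.cos(-t),np.sin(-t); n=np.array([hinge[0]+c*v[0]-sn*v[1],hinge[1]+sn*v[0]+c*v[1],p[2]])
        print(round(t,2),np.round(M.T@(n-p)*1000).astype(int).tolist(),"r",round(np.hypot(*n[:2]),3))
arc(np.array([.725,-.2015]),np.arange(.07,float(sys.argv[1]),.07))
E
python3 arc.py 1.75
```

```text
time: 13.88
ee_pos: [0.4509, -0.193, 0.3893]
eef_rot: [0.462, -0.466, -0.533, 0.534]
wrist_force: [-3.9, 0.3, 3.1]
width: 0.0107
[ 0.45093321 -0.19302615  0.38930626] [-3.86565599  0.27503049  3.10520528] 0.010688972117555448 q [-0.08  0.14 -0.08  0.01 -1.35  0.22]
radius 0.2741977568798819
0.07 [19, 0, -4] r 0.484
0.14 [37, 0, -9] r 0.48
0.21 [55, 0, -16] r 0.478
0.28 [73, 0, -23] r 0.479
0.35 [90, 0, -32] r 0.481
0.42 [106, -1, -42] r 0.485
0.49 [122, -1, -54] r 0.491
0.56 [137, -1, -66] r 0.5
0.63 [150, -1, -79] r 0.51
0.7 [163, -1, -93] r 0.521
0.77 [175, -1, -108] r 0.534
0.84 [186, -1, -124] r 0.548
0.91 [196, -1, -141] r 0.564
0.98 [204, -1, -158] r 0.58
1.05 [211, -1, -176] r 0.597
1.12 [217, -1, -194] r 0.615
1.19 [222, -1, -213] r 0.633
1.26 [225, -1, -232] r 0.652
1.33 [227, -1, -251] r 0.671
1.4 [228, -1, -270] r 0.69
1.47 [227, -1, -289] r 0.71
1.54 [225, -1, -308] r 0.729
1.61 [222, -1, -327] r 0.748
1.68 [217, -1, -346] r 0.766
```

```bash
python3 - <<'E'
from h import *
cams=np.load("cams.npy",allow_pickle=True).item()
hinge=np.array([.725,-.2015])
for n,c,pts in(("top z.03",'t',[(175+u/4,115+v/3.75) for u,v in((660,60),(690,30),(762,108),(735,137))]),("scene",'s',[(244,258),(257,256),(262,286),(250,290)])):
  for p in pts:
    g=ray(p,*cams[c],.03); v=g[:2]-hinge; print(n,g[:2].round(3),"dist",np.hypot(*v).round(3),"theta reached",round((np.arctan2(-.27*np.sin(-1.436+np.pi/2)*1,-.27*np.cos(.135))%(2*np.pi)-np.arctan2(v[1],v[0]))%(2*np.pi),2))
E
python3 - <<'E'
import cv2
a=cv2.imread("pics/scene0.png");cv2.imwrite("pics/s0b.png",cv2.resize(a[190:300,190:310],None,fx=5,fy=5,interpolation=cv2.INTER_CUBIC))
E
```

```text
top z.03 [0.834 0.008] dist 0.236 theta reached 2.18
top z.03 [ 0.866 -0.023] dist 0.227 theta reached 2.38
top z.03 [ 0.778 -0.091] dist 0.123 theta reached 2.15
top z.03 [ 0.748 -0.063] dist 0.141 theta reached 1.87
scene [ 0.778 -0.09 ] dist 0.123 theta reached 2.15
scene [ 0.752 -0.051] dist 0.153 theta reached 1.88
scene [0.851 0.021] dist 0.255 theta reached 2.22
scene [ 0.88  -0.011] dist 0.246 theta reached 2.39
```

View pics/s0b.png

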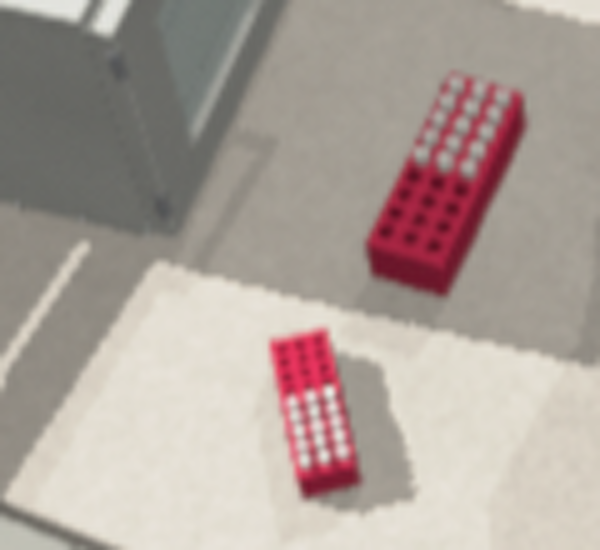

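```bash
python3 -m crank '[[0,[19,0,-4],0.07],[0,[37,0,-9],0.14],[0,[55,0,-16],0.21],[0,[73,0,-23],0.28],[0,[90,0,-32],0.35],[0,[106,-1,-42],0.42],[0,[122,-1,-54],0.49],[0,[137,-1,-66],0.56],[0,[150,-1,-79],0.63],[0,[163,-1,-93],0.70],[0,[163,-1,-93],0.70]]'
python3 arc.py 1.2
python3 - <<'E'
from plan import *
f=manip.grab_frame("scene"); cv2.imwrite("pics/s11.png",f["frame"][80:280,150:450].repeat(2,0).repeat(2,1))
E
```

```text
time: 14.8
ee_pos: [0.5218, -0.0164, 0.3893]
eef_rot: [-0.618, 0.621, 0.341, -0.341]
wrist_force: [-2.8, 2.7, 3.5]
width: 0.0104
[ 0.52182296 -0.01636038  0.38931712] [-2.8421136   2.65430596  3.47102347] 0.010449370203355622 q [ 0.27  0.2   0.    0.   -1.37 -0.83]
radius 0.2748774039297033
0.07 [19, 0, -4] r 0.535
0.14 [37, 0, -9] r 0.55
0.21 [55, 0, -16] r 0.565
0.28 [73, 0, -24] r 0.582
0.35 [90, 0, -33] r 0.599
0.42 [106, 0, -43] r 0.617
0.49 [122, 0, -54] r 0.635
0.56 [136, 0, -67] r 0.654
0.63 [150, 0, -80] r 0.673
0.7 [163, 0, -95] r 0.693
0.77 [175, 0, -110] r 0.712
0.84 [186, 0, -126] r 0.731
0.91 [195, 0, -143] r 0.75
0.98 [203, 0, -160] r 0.769
1.05 [211, 0, -178] r 0.787
1.12 [216, 0, -196] r 0.806
1.19 [221, 0, -215] r 0.823
```

View pics/s11.png

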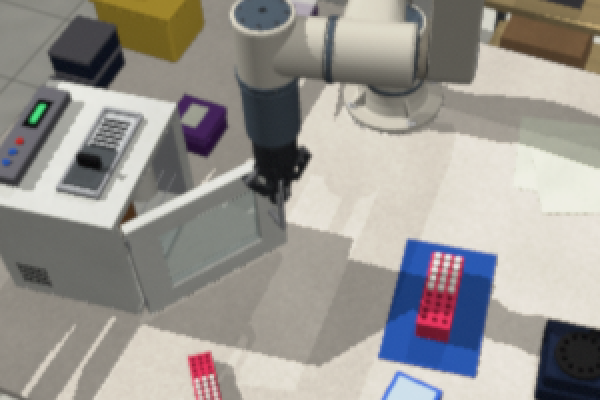

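Door follows with tiny forces, about 0.7 rad open. Continue to ~1.4.

```bash
python3 -m crank '[[0,[19,0,-4],0.07],[0,[37,0,-9],0.14],[0,[55,0,-16],0.21],[0,[73,0,-24],0.28],[0,[90,0,-33],0.35],[0,[106,0,-43],0.42],[0,[122,0,-54],0.49],[0,[136,0,-67],0.56],[0,[150,0,-80],0.63],[0,[163,0,-95],0.70],[0,[163,0,-95],0.70],[0,[163,0,-95],0.70]]'
python3 arc.py 0.4
```

```text
time: 15.85
ee_pos: [0.6893, 0.071, 0.3893]
eef_rot: [-0.697, 0.7, 0.111, -0.108]
wrist_force: [0.6, 4.6, 2.7]
width: 0.0106
[0.6892542  0.07099829 0.38933326] [0.5946446  4.58235043 2.66359861] 0.01061061593037108 q [ 0.33  0.55  0.52  0.   -1.53 -1.59]
radius 0.274832821972905
0.07 [19, 0, -4] r 0.712
0.14 [37, 0, -10] r 0.731
0.21 [55, 0, -16] r 0.75
0.28 [73, 0, -24] r 0.769
0.35 [90, 0, -33] r 0.788
```

```bash
python3 -m crank '[[0,[10,0,-2],0.035],[0,[19,0,-4],0.07],[0,[28,0,-7],0.105],[0,[37,0,-10],0.14],[0,[46,0,-13],0.175],[0,[46,0,-13],0.175]]'
python3 arc.py 0.2
```

```text
time: 16.35
ee_pos: [0.738, 0.0728, 0.3894]
eef_rot: [-0.705, 0.706, 0.049, -0.046]
wrist_force: [0.0, 2.6, 2.3]
width: 0.0105
[0.73800574 0.07277649 0.38935212] [1.02505140e-03 2.60763357e+00 2.32274783e+00] 0.01052387500131884 q [ 0.31  0.67  0.73  0.   -1.62 -1.74]
radius 0.27458466962888295
0.07 [19, 0, -4] r 0.76
0.14 [37, 0, -10] r 0.779
```

```bash
python3 -m crank '[[0,[8,0,-1],0.03],[0,[16,0,-3],0.06],[0,[24,0,-5],0.09],[0,[24,0,-5],0.09],[0,[24,0,-5],0.09]]'
python3 arc.py 0.1
python3 - <<'E'
from plan import *
s=manip.get_state();M=R.from_quat(np.r_[s["eef_rot"][1:],s["eef_rot"][0]]).as_matrix()
print("theta from jaw", -3.0067-(np.arctan2(M[1,2],M[0,2])-2*np.pi*(M[1,2]>0)))
h=np.array([.725,-.2015]);v=s["ee_pos"][:2]-h; v0=np.array([.4509,-.193])-h
print("theta from pos",(np.arctan2(v0[1],v0[0])-np.arctan2(v[1],v[0])), M[:,1])
f=manip.grab_frame("scene"); cv2.imwrite("pics/s12.png",f["frame"][80:280,150:450].repeat(2,0).repeat(2,1))
f=manip.grab_frame("top"); cv2.imwrite("pics/t12.png",f["frame"][100:250,320:540].repeat(3,0).repeat(3,1))
E
```

```text
time: 16.77
ee_pos: [0.7626, 0.0705, 0.3894]
eef_rot: [-0.706, 0.708, 0.018, -0.014]
wrist_force: [2.1, -0.2, 2.3]
width: 0.0103
[0.76258736 0.07047905 0.38941212] [ 2.05857652 -0.21160519  2.30625893] 0.01034865706491845 q [ 0.3   0.74  0.85  0.   -1.68 -1.82]
radius 0.27456404454520084
0.07 [19, 0, -4] r 0.784
theta from jaw 1.6608556311859828
theta from pos 1.6771252532698238 [ 0.00490275 -0.00232517 -0.99998528]
```

View pics/s12.png

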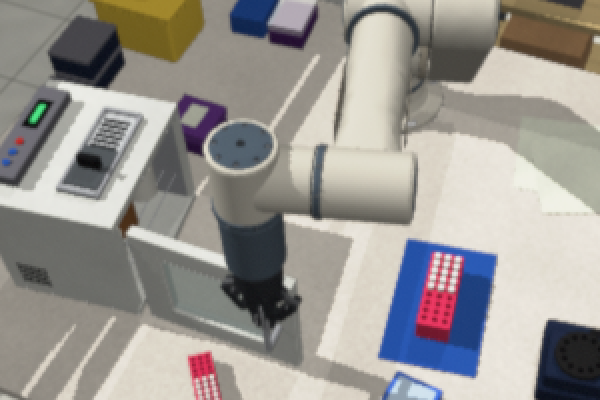

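View pics/t12.png

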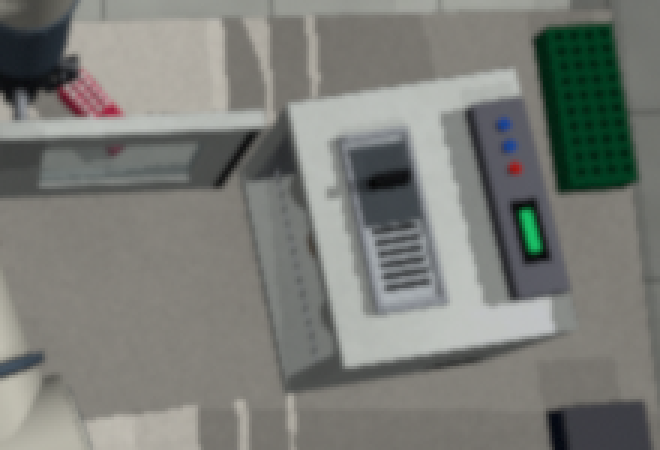

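```bash
python3 -m crank '[[0.5,[0,0,0],0],[1,[0,0,0],0],[1,[0,0,0],0],[1,[0,0,0],0],[1,[0,0,0],0],[1,[0,0,0],0],[1,[0,-30,0],0],[1,[0,-60,0],0],[1,[0,-95,0],0],[1,[0,-120,0],0],[1,[0,-120,0],0],[1,[0,-120,0],0]]'
python3 - <<'E'
from plan import *
f=manip.grab_frame("wrist"); cv2.imwrite("pics/w13.png",f["frame"])
plan([.55,.0],.32,1.57)
E
```

```text
time: 17.87
ee_pos: [0.7564, 0.0706, 0.5032]
eef_rot: [-0.706, 0.708, 0.017, -0.015]
wrist_force: [1.4, 0.2, -1.1]
width: 0.0854
shift [-209.7    9.7  -61.3] turn 0.0463 or -3.0953 jaw now 1.6163 ydir [ 0.007 -0.002 -1.   ] q [ 0.3   0.91  1.5   0.01 -2.16 -1.82]
```

View pics/w13.png

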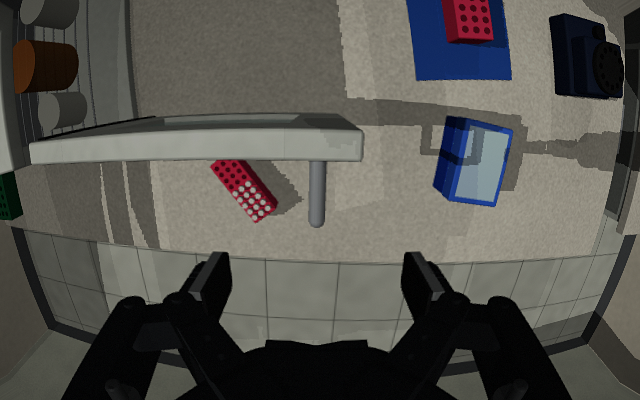

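```bash
python3 -m crank '[[1,[-30,0,0],0],[1,[-70,0,0],0],[1,[-110,0,0],0],[1,[-150,0,0],0],[1,[-190,-10,0],0],[1,[-230,-20,0],0],[1,[-270,-20,0],0],[1,[-300,-20,0],0],[1,[-300,-20,0],0],[1,[-300,-20,0],0]]'
python3 - <<'E'
from plan import *
plan([.55,.0],.32,1.57)
f=manip.grab_frame("top"); cv2.imwrite("pics/t14.png",f["frame"]);cv2.imwrite("pics/t14c.png",cv2.resize(f["frame"][100:250,320:540],None,fx=3.6,fy=3.6,interpolation=cv2.INTER_CUBIC))
f=manip.grab_frame("scene"); cv2.imwrite("pics/s14.png",f["frame"])
E
```

```text
time: 18.75
ee_pos: [0.4506, 0.0553, 0.5253]
eef_rot: [0.707, -0.707, -0.021, 0.012]
wrist_force: [2.1, 0.2, 0.4]
width: 0.0853
shift [ 96.3  33.6 -59.9] turn 0.0473 or -3.0942 jaw now 1.6173 ydir [ 0.014  0.001 -1.   ] q [ 0.47  0.05  0.16  0.01 -1.67 -2.  ]
```

View pics/t14c.png

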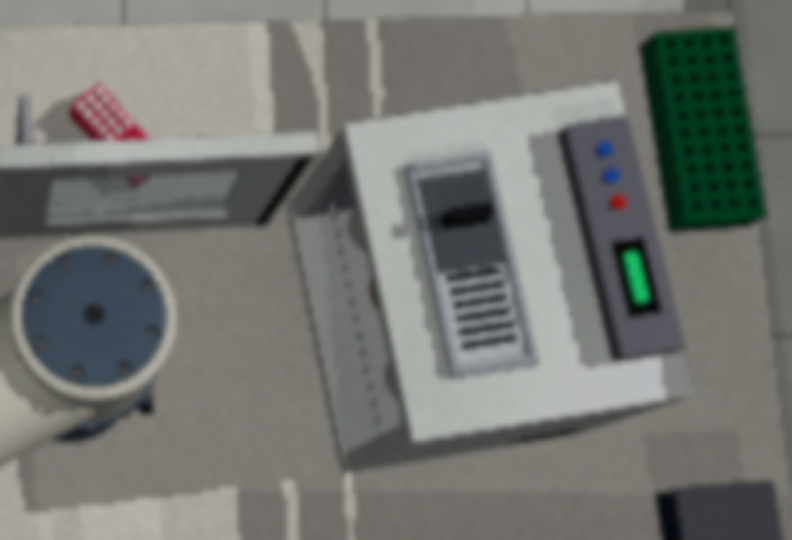

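View pics/s14.png

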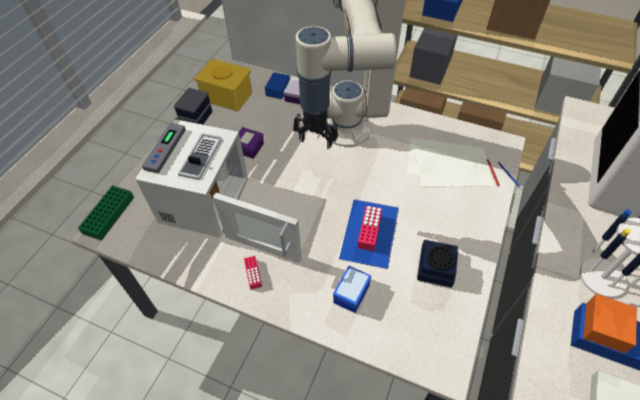

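View pics/t14.png

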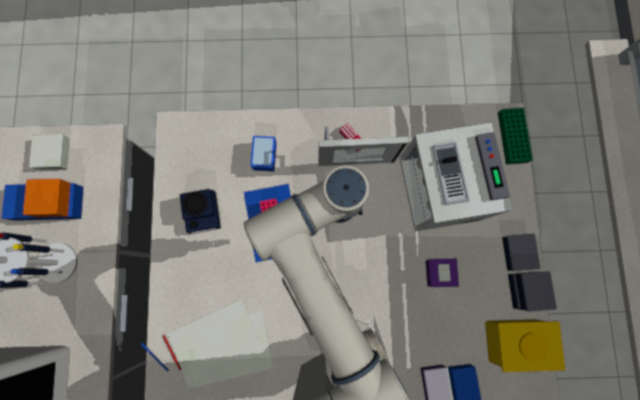

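```bash
python3 - <<'E'
from h import *
cams=np.load("cams.npy",allow_pickle=True).item()
P=lambda u,v:(320+u/3.6,100+v/3.6)
a=ray(P(315,137),*cams['t'],.272);b=ray(P(20,149),*cams['t'],.272)
c=ray(P(318,152),*cams['t'],.272);d=ray(P(20,166),*cams['t'],.272)
r0=ray(P(350,128),*cams['t'],.28);r1=ray(P(410,440),*cams['t'],.28)
f=lambda p,q:np.arctan2(q[1]-p[1],q[0]-p[0])
print(a,b,f(a,b),f(c,d),"oven front dir",f(r0,r1)," theta",f(r0,r1)%(2*np.pi)-f(a,b),f(r0,r1)%(2*np.pi)-f(c,d))
E
```

```text
[ 0.71569921 -0.19834258  0.272     ] [0.71147816 0.07476924 0.272     ] 1.5862504927109178 1.5926725375089614 oven front dir -3.028478518325317  theta 1.6684562961433513 1.6620342513453077
```

```bash
python3 -c "
from bench import manip
print(manip.sign_off(), manip.get_state()['time'])"
```

```text
the job is handed in; nothing more can be done
the job is handed in; nothing more can be done
```

The job is done and handed in at about 19 s of the 72 s allowed.

1. **Vent:** I pushed the shutter tab until it met its stop, with about 39 N at the wrist. The wrist picture put the tab 40 mm past the oven's centre line, and all the slits are uncovered. It was already about 28 mm open when I started. My reading that 40 mm is the full travel rests on that stop and on a slide running evenly from -40 to +40 mm. A gap of a few millimetres remains between the plate and the frame.
2. **Rack:** I gripped it across its width and lowered it onto the mat until the wrist force showed contact, then released it. Pictures after release show it upright and near the middle of the blue mat, with clear margin on every side.
3. **Door:** I pulled it open by its handle. The opening measured about 1.66–1.68 rad (95–96°) from the gripper angle, the gripper position and the top camera, which all agree. It cannot have touched the big rack, which was already on the mat.

- **Small rack:** The small look-alike pink rack stands near the open door. From its measured position the door would only reach it at about 1.87 rad, and it appears unmoved.
- **Other items:** The tip box, the purple sample box and the mixer were never touched and look unmoved in the last pictures.
- **Joint limit:** Lifting off the handle, joint 3 reached the end of its range (1.5 rad). The reading there was 1.50, so it came to the limit but not visibly past it. I then backed the arm away, and at hand-in it touched nothing.

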